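Level the balancing stand and lay the grinding wheel's arbor across its ways

TASK

Get the grinding wheel ready for static balancing. First turn the wing knob of the stand's levelling screw until the stand sits level (bubble between its two lines); then lift the wheel out of its wooden cradle and lay its arbor gently and squarely across the two round ways, near the middle of their length with the wheel midway between them, and let go so that it rests there without rolling away. Leave the other things on the bench where they are.

Things in the scene. Friction and masses are not known exactly. Their poses are not given: they have to be found in the camera images.
- stand: Balancing stand, grey cast iron, 250 mm along x, 170 along y, 114 high, fixed to the bench. Origin: on the bench under the middle of the ways; x along the ways away from the knob, z up. Two fixed feet at x +45, y +/-60 mm, a levelling screw at x -120, y 0. Bed plate 170 x 150 mm, top 32 mm above the bench; four posts (x +/-68, y +/-50, 22 x 16 mm) carry two ways.
- ways (a point): Midway between the two ways, at mid length, level with their tops (100 mm above the bench when level). Axes tilt with the bed: x along the ways away from the knob, y across, z up. The ways are round steel rods 12 mm thick, 160 mm long, centre lines at y +/-50 mm, 6 mm below this point; at each end (x +/-78) a stop pin stands 14 mm above them.
- bed (a joint): Tilt of bed and ways about the line through the two fixed feet, rad: 0 is level, negative means the knob end is low. It starts with the knob end low by 12 to 29 mrad. It follows the knob: 1 rad of clockwise knob turn (seen from above) adds 0.012 rad.
- vial (a point): Middle of the spirit vial's top, 40 mm above the bench, on the +y side of the bed (y +84 mm from the ways' middle). The green tube, 64 mm long, runs along x between metal ends 42 mm high. Its pale bubble, 15 mm long, shifts towards the high end by 0.35 mm per mrad; level, it lies centred between two black lines 20 mm apart.
- knob_grip (a point): Centre of the black wing knob's grip on the levelling screw, 78 mm above the bench. The wing is a bar 52 mm long (this point's x axis, turns with it), 14 thick (y), 63 to 89 mm above the bench, hub 30 across below down to 52; bed lug beneath under 46 mm. Vertical fixed axis; clockwise from above raises the knob end; 0.08 N m, stays where left; travel 3 rad past level.
- wheel: Grinding wheel on its arbor, 0.5 kg +/-25 %. Origin: wheel centre; y is the arbor's axis (x, z turn as it rolls). Grey disc 100 mm across, 20 wide (y +/-10), flanges 30 across and nuts 20 across out to y +/-23. Steel arbor 12 thick, 144 long (y +/-72). Starts in the cradle, arbor level, 74 mm above the bench; upper rim at 124 mm, free to grip on its two flat faces from above.
- cradle: Shop-made wooden cradle, base 120 x 130 x 18 mm, fixed to the bench; origin on the bench under its middle, z up. Two cheeks, 18 mm thick, at y +/-50 mm, with V notches open upwards, hold the arbor along y; they reach 89 mm above the bench.
- screwdriver: Bystander: screwdriver lying on the bench, 190 mm long.
- spool: Bystander: steel-grey solder spool standing on its flange, 64 mm across, 44 mm high, origin under its middle.
- offcut: Bystander: wood offcut 140 x 70 x 22 mm, origin under its middle.
- tub: Bystander: round clear tub with white lid, 90 mm across, 50 mm high, origin under its middle.
- wrench: Bystander: wrench lying on the bench, 170 mm long.
- servo: Bystander: large black and aluminium servo, 80 x 30 x 57 mm, origin under its middle.
- offcut2: Bystander: dark wood block 110 x 45 x 35 mm, origin under its middle.
Not all that is in view belongs to the job. What is shaped like the wheel but red is not meant.

How it is judged (in metres and radians):
On the way, in this order (a step that is already met when the one before it is completed fails the run):
1. the stand has been levelled: its tilt is under 6.5 mrad, with the wheel not on it (angle between ways's own z axis and vertical below 0.0065 rad and contact force between wheel and stand below 0.3 N), for 0.3 s.
2. the wheel lies across both ways, let go (x of wheel in the frame of ways between -0.035 and 0.035 m and y of wheel in the frame of ways between -0.015 and 0.015 m and z of wheel in the frame of ways between 0.003 and 0.009 m and angle between the y axis of wheel and the y axis of ways, either way round below 0.12 rad and contact force between wheel and stand above 2 N and contact force between wheel and the fingers below 0.1 N), for 0.3 s.
At the end, for the whole second after the job is handed in: Bed level within 6.5 mrad; arbor resting on both ways (wheel centre 3 to 9 mm above their tops), square within 0.12 rad; wheel centre within 35 mm of mid length and 15 mm of midway between the ways; slower than 20 mm/s; released (all of step 2 and angle between ways's own z axis and vertical below 0.0065 rad and linear speed of wheel below 0.02 m/s); the robot touches nothing.
It fails at once if the wheel is dropped: it falls free, touching nothing, at over 0.15 m/s (contact force between wheel and anything else below 0.05 N and linear speed of wheel above 0.15 m/s).
It fails at once if the wheel is pressed on the stand with over 60 N (contact force between wheel and stand above 60 N).
It fails at once if a bystander is pushed more than 30 mm (distance of any of screwdriver, spool, offcut, tub, wrench, servo, offcut2 from where it was at the start of the episode above 0.03 m).
It also fails if it takes over 64 s, if anything falls off the work surface, if the arm or the gripper's body presses on something with over 40 N, if the wrist force passes 120 N, or if a joint passes its speed limit or range.

ROBOT

A 7-joint arm with a two-finger parallel gripper is mounted at the origin on the work surface. World frame = base frame: x ahead of the robot, y to its left, z up, the work surface at z = 0. Lengths are in mm, angles in rad, forces in N, time in s.
With the tool pointing down it reaches from about 425 to 975 mm from the base axis. Payload 16.7 kg.
Tool frame: the origin (TCP) lies between the finger pads; the fingertips stand 19 mm ahead of it and the grasp point (between the pads) is the TCP; z points along the fingers, y is the line along which they close (so a half turn about z gives the same grasp; the last joint's range is limited). The gripper opens to 85 mm and grips with 20 to 120 N. Pads are 22 mm wide; open, the fingers measure 114 mm over their backs; the gripper's body (76 mm by 85 mm) begins 54 mm behind the grasp point. The pads swing forward as they close: fully open they stand 13 mm farther back than shut.
Start: joints at [1.109, 0.426, 0.074, 1.606, -0.034, 1.111, -0.067], TCP at [207.04, -642.425, 225.602] pointing down, gripper open.
Joint ranges: [-2.85, 2.85], [-0.5, 2.14], [-1.23, 1.37], [0.21, 2.46], [-1.02, 4.16], [0.16, 2.05], [-2.73, 2.73]. Speed limits (rad/s): [1.89, 1.89, 2.39, 2.39, 3.01, 3.01, 3.01].

INTERFACE

Orientations are given as a unit quaternion [w, x, y, z].
In Python, from bench import readout, vision, close_job gives the robot as it stands.
- The arm moves only by the shell command python3 -m inch 'ROWS' [FORCE]. ROWS is JSON, a list that holds one entry, the list of rows, each a list of 5 numbers: the shift along the world's x, y, z in cm, then the turn about the world's z in rad, then the opening, from 0 (shut) to 1 (fully open). In form: [[[x, y, z, spin, gripper], ...]]. A call has 1 to 5 rows; each row shifts and turns the commanded pose from where the row before left it; what a row does not reach is not made up. A row lasts 1/8 s, in which the tool goes at most 62.5 mm and 10.7 degrees, less where a joint would pass 70% of its speed; a pose out of reach is approached as far as the arm can. A call is refused whole if a number of a shift passes 6.25 or a number of a turn 0.188, either way. A call with a gripper value outside its range is refused whole. The fingers move at their own pace and stop on an object; FORCE is the grip in N (left out, the last holds). Time passes only in rows, so rows that do not move let the fingers close. It gives the time, the measured TCP pose, the force, the opening and the grip force at its end, in the units of the state.
- readout.read_state(): the state, without advancing time (a new reading comes with each control period).
- vision.camera(name): name is "scene" or "side" or "wrist"; returns a dict with "img" (400x640x3 uint8, red, green, blue), "camera_matrix" (3x3 intrinsics, pixels), "R" (3x3) and "t" (3): a world point X has camera coordinates R X + t; the wrist camera has in their place "hand_eye" (4x4, takes a point from camera to tool coordinates, whose origin is the TCP and whose axes are the flange's). Camera axes: x right, y down, z forward; pixel columns grow to the right and rows downward; lengths in mm; the calibration is good to about 2 mm. The wrist camera is an equidistant fisheye: a pixel r from the principal point sees the ray r / f radians off the axis. A picture is of the moment at which its call begins: read the wrist's pose just before it. There is no depth.
- close_job(): hands the job in; it is judged then, once.
The state is a dict: "clock": time; "q": joint angles; "joint_vel": joint speeds; "joint_torque": joint torques, N m; "eef_pos": TCP position; "tool_rot": TCP orientation; "ft_force": force on the tool from outside, world axes, zero at the start; "moment": the same for the moment, N m; "width": opening from 0.0 (shut) to 1.0 (fully open); "finger_force": force on a finger pad.
Only numpy, scipy, OpenCV 4.12 (cv2) and the standard library are available. Lean on these libraries where they do the work, as an engineer would, in place of code of your own. Each camera call takes 0.05 s, during which the arm holds its last target. There are 200 camera calls.

## Working session

There is one attempt and no reset: what is moved stays moved. The work goes in short steps, Python scripts to look and compute and a shell command to move; the robot and the scene stay as the last step left them, time stands still between calls to the robot, and variables do not carry over. Pictures are saved under pics/ and viewed, at most 10 in all, crops included, and the job is handed in when it is done.

```bash
mkdir -p pics; ls; cat > h.py <<'E'
import numpy as np, cv2
from bench import readout, vision
def grab(n,f=None):
    c=vision.camera(n)
    if f: cv2.imwrite('pics/'+f,c['img'][:,:,::-1])
    return c
def ray(c,u,v):
    K=np.array(c['camera_matrix']);R=np.array(c['R']);t=np.array(c['t'])
    d=R.T@np.linalg.inv(K)@np.array([u,v,1.]); return -R.T@t, d/np.linalg.norm(d)
def plane(c,u,v,z):
    o,d=ray(c,u,v); return o+d*(z-o[2])/d[2]
def tri(r1,r2):
    A=[];b=[]
    (o1,d1),(o2,d2)=r1,r2
    s=np.linalg.lstsq(np.c_[d1,-d2],o2-o1,rcond=None)[0]
    p,q=o1+s[0]*d1,o2+s[1]*d2
    return (p+q)/2,np.linalg.norm(p-q)
def proj(c,X):
    p=np.array(c['camera_matrix'])@(np.array(c['R'])@np.array(X,float)+np.array(c['t'])); return p[:2]/p[2]
E
python3 - <<'E'
from h import *
import pickle
a=grab('scene','scene.png');b=grab('side','side.png')
s=readout.read_state();w=grab('wrist','wrist.png')
pickle.dump((a,b,w,s),open('first.pkl','wb'))
for c in (a,b): print(ray(c,320,200))
print(w['camera_matrix'],w['hand_eye'],s)
E
```

```text
pics
(array([1269.69729492,  377.94025246, 1013.01663599]), array([-0.59849146, -0.32492263, -0.7322795 ]))
(array([ 12.55064887, 602.10519955, 754.25187306]), array([ 0.50393795, -0.57894089, -0.64099454]))
[[309.70691629   0.         322.72294758]
 [  0.         309.70691629 199.02971343]
 [  0.           0.           1.        ]] [[ 1.43836078e-04 -9.59739098e-01 -2.80892940e-01  7.09578450e+01]
 [ 9.99999621e-01  3.79353428e-04 -7.84086256e-04 -5.79093077e-01]
 [ 8.59075935e-04 -2.80892720e-01  9.59738788e-01 -1.47929162e+02]
 [ 0.00000000e+00  0.00000000e+00  0.00000000e+00  1.00000000e+00]] {'clock': 0.1, 'q': array([ 1.10949251,  0.42668886,  0.07388178,  1.60656649, -0.03405942,
        1.1108282 , -0.06711641]), 'joint_vel': array([ 0.0009494 , -0.00063932, -0.00089118, -0.00251346,  0.00025094,
       -0.00048335, -0.00085691]), 'joint_torque': array([ 6.63158673e-03, -9.51530099e+01,  3.77029136e+00, -4.64403391e+01,
        1.95666187e-02,  6.43721476e-03, -1.30597954e-05]), 'eef_pos': array([ 206.89499438, -642.09222662,  224.95820722]), 'tool_rot': array([-5.94100543e-04,  9.87876124e-01,  1.55242986e-01, -1.62331936e-04]), 'ft_force': array([-0.07370465,  0.68055124, -0.49733826]), 'moment': array([0.05742511, 0.02538925, 0.00743809]), 'finger_force': 0.0, 'width': 0.9976066731739087}
```

View pics/scene.png

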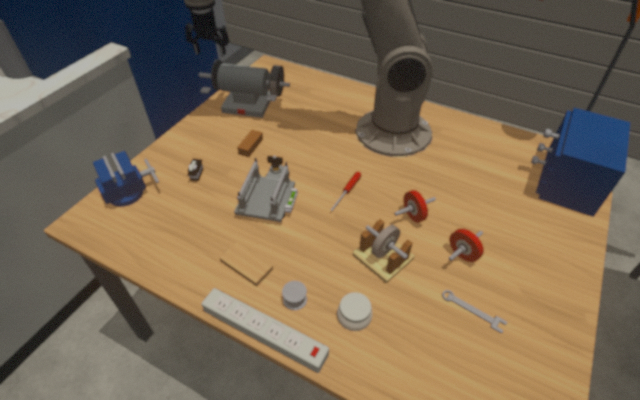

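View pics/side.png

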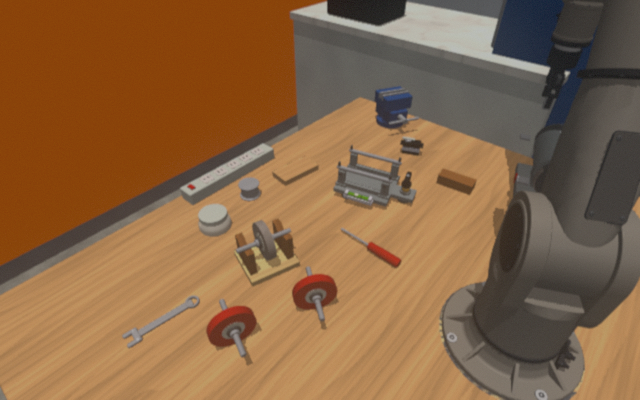

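The scene view shows the stand at about (267,195) with its knob at (275,162). The grey wheel sits in its cradle at (386,241). The side view shows the stand at (368,183), the knob at (407,182) and the grey wheel at (263,240).

Wheel candidates in the scene view are grey (386,241), red (416,206) and red (466,245). The grey one fits, because it is grey and sits in the wooden cradle. I'll confirm it in an enlarged crop.

```bash
python3 - <<'E'
from h import *
import pickle
a,b,w,s=pickle.load(open('first.pkl','rb'))
def crop(c,x,y,wd,ht,k): return cv2.resize(c['img'][y:y+ht,x:x+wd,::-1],None,fx=k,fy=k,interpolation=cv2.INTER_CUBIC)
top=np.hstack([crop(a,225,145,80,60*5//4,5),crop(b,328,138,100,94,4)[:375]])
bot=np.hstack([crop(a,345,210,80,40*9//5,5)[:225*8//5],crop(b,220,205,100,90,4)[:360]])
print(top.shape,bot.shape)
h=min(bot.shape[0],225+135)
cv2.imwrite('pics/crop1.png',np.vstack([top,bot])[:735]) 
im=cv2.imread('pics/crop1.png'); cv2.imwrite('pics/crop1.png',cv2.resize(im,None,fx=.81,fy=.81))
for n,p,q in [('knob',(275,162),(407,181)),('wheel',(386,240),(263,240)),('arb-',(364,229),(291,232))]:
    print(n,tri(ray(a,*p),ray(b,*q)))
for n,p in [('stand-ctr z100',(267,185))]: print(plane(a,*p,100))
E
```

```text
(375, 800, 3) (360, 800, 3)
knob (array([ 416.38472271, -252.87606717,   66.35200558]), np.float64(1.636593292741731))
wheel (array([550.55401368, 193.8707104 ,  76.57716126]), np.float64(3.7921055989086754))
arb- (array([530.58140832, 119.259527  ,  60.12279776]), np.float64(1.2284106970349848))
[ 545.1386997  -195.54450337  100.        ]
```

View pics/crop1.png

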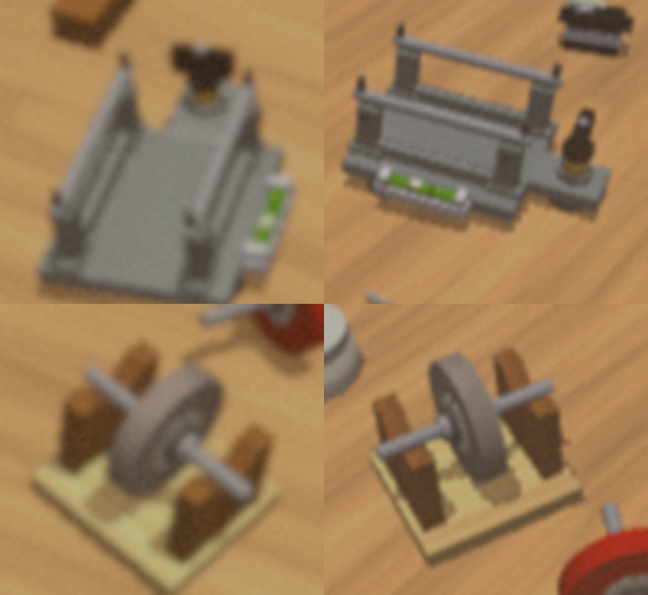

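```bash
python3 - <<'E'
from h import *
import pickle
a,b,w,s=pickle.load(open('first.pkl','rb'))
A=lambda x,y:(225+x/4.05,145+y/4.05)
B=lambda x,y:(328+(x-324)/3.24,138+y/3.24)
C=lambda x,y:(345+x/4.05,210+(y-304)/4.05)
D=lambda x,y:(220+(x-324)/3.24,205+(y-304)/3.24)
for n,p,q in [('knob',A(202,58),B(584,128)),('pinL far',A(124,62),B(556,78)),('pinL near',A(60,197),B(401,35)),('pinR far',A(247,75),B(524,135)),('pinR near',A(195,215),B(361,90)),
 ('arb1',C(90,375),D(380,453)),('arb1b',C(90,375),D(551,387)),('arb2',C(248,490),D(551,387)),('vial',A(269,215),B(423,185))]:
    X,e=tri(ray(a,*p),ray(b,*q)); print(n,X.round(1),round(e,1))
q=s['tool_rot'];print('toolx',1-2*(q[2]**2+q[3]**2),2*(q[1]*q[2]+q[0]*q[3]))
E
```

```text
knob [ 415.4 -253.5   78.3] 3.8
pinL far [ 467.  -289.3   94.8] 3.7
pinL near [ 615.1 -243.5  101.7] 2.2
pinR far [ 438.5 -192.6   98.4] 6.8
pinR near [ 585.5 -146.1  102.8] 4.8
arb1 [569.6 196.6  88.5] 126.6
arb1b [528.2 126.1  70.2] 2.1
arb2 [531.  199.3  72.1] 130.2
vial [ 506.1 -137.9   35.9] 0.6
toolx 0.9517991781835269 0.30672187049548394
```

```bash
python3 -m inch '[[[2.05,3.9,0,0,0.5],[2.05,3.9,0,0,0.5],[2.05,3.9,0,0,0.5],[2.05,3.9,0,0,0.5],[2.05,3.9,0,0,0.5]]]' && python3 -m inch '[[[2.05,3.9,0,0,0.5],[2.05,3.9,0,0,0.5],[2.05,3.9,0,0,0.5],[2.05,3.9,0,0,0.5],[2.05,3.9,0,0,0.5]]]' && python3 -m inch '[[[0,0,0,0,0.5],[0,0,0,0,0.5]]]'
cat >> h.py <<'E'
from scipy.spatial.transform import Rotation as Ro
def wgrab(f=None):
    s=readout.read_state(); c=grab('wrist',f); c['s']=s; return c
def wpose(c):
    q=c['s']['tool_rot']; Rt=Ro.from_quat([q[1],q[2],q[3],q[0]]).as_matrix()
    H=np.array(c['hand_eye']); return Rt@H[:3,:3], Rt@H[:3,3]+c['s']['eef_pos']
def wray(c,u,v):
    Rw,o=wpose(c);K=np.array(c['camera_matrix'])
    x,y=(u-K[0,2])/K[0,0],(v-K[1,2])/K[1,1];r=np.hypot(x,y)+1e-9
    d=Rw@np.array([np.sin(r)*x/r,np.sin(r)*y/r,np.cos(r)]); return o,d
def wplane(c,u,v,z):
    o,d=wray(c,u,v); return o+d*(z-o[2])/d[2]
def wproj(c,X):
    Rw,o=wpose(c);K=np.array(c['camera_matrix'])
    p=Rw.T@(np.array(X,float)-o); rr=np.hypot(p[0],p[1])+1e-9;th=np.arctan2(rr,p[2])
    return np.array([K[0,2]+K[0,0]*th*p[0]/rr,K[1,2]+K[1,1]*th*p[1]/rr])
def rect(c,X0,z,half,px):
    "top-down orthoview of plane z centred at X0, x up, y left"
    n=int(2*half/px);g=(np.arange(n)-n/2)*px
    m=np.zeros((n,n,2),np.float32)
    for i in range(n):
        for j in range(n): m[i,j]=wproj(c,[X0[0]-g[i],X0[1]-g[j],z])
    return cv2.remap(np.ascontiguousarray(c['img'][:,:,::-1]),m[:,:,0],m[:,:,1],cv2.INTER_CUBIC)
E
python3 - <<'E'
from h import *
import pickle
c=wgrab('w2.png'); pickle.dump(c,open('w2.pkl','wb'))
s=c['s'];print(s['clock'],s['eef_pos'],s['tool_rot'],s['q'])
print(wproj(c,[415,-253,89]))
E
```

```text
clock: 0.78
eef_pos: [310.0, -446.0, 225.5]
tool_rot: [-0.0, 0.988, 0.155, -0.0]
ft_force: [1.0, 0.5, -0.2]
width: 0.497
finger_force: 0.0
clock: 1.4
eef_pos: [412.5, -251.1, 225.6]
tool_rot: [0.0, 0.988, 0.155, 0.0]
ft_force: [0.2, -0.3, -0.0]
width: 0.501
finger_force: 0.0
clock: 1.65
eef_pos: [411.7, -252.8, 225.5]
tool_rot: [-0.0, 0.988, 0.155, -0.0]
ft_force: [0.3, -0.8, 0.2]
width: 0.502
finger_force: 0.0
1.65 [ 411.71352163 -252.81055933  225.51372446] [-3.25576788e-06  9.87880314e-01  1.55217467e-01 -1.55500034e-04] [ 0.58378436  0.12038283 -0.17983912  2.0143291   0.02557059  1.00921817
 -0.86750675]
[324.85212036 183.36650396]
```

View pics/w2.png

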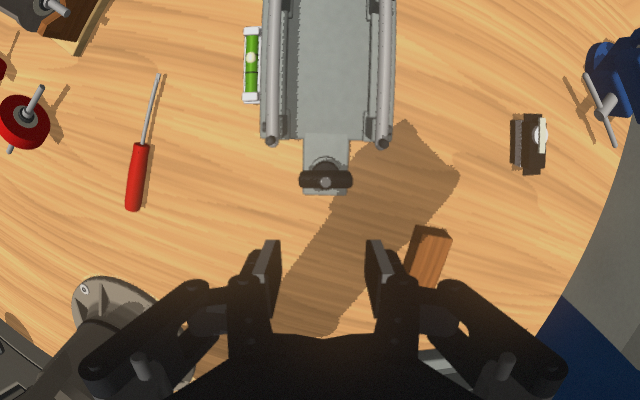

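The wrist view shows the wing knob at (325,181), with its bar running across the image along the stand's y. The ways run from (272,140) and (384,143) upward. The vial is at (251,64) with its bubble near (250,58).

```bash
cat > vial.py <<'E'
from h import *
def bubble(c,V,ux):
    "profile along vial; V centre guess at z=40, ux stand x dir"
    s=np.arange(-40,40,.5)
    im=c['img'].astype(float)
    P=np.array([wproj(c,[*(V[:2]+ux*k),40.]) for k in s],np.float32)
    v=cv2.remap(np.ascontiguousarray(c['img']),P[None,:,0],P[None,:,1],cv2.INTER_LINEAR)[0].astype(int)
    return s,v
E
python3 - <<'E'
from vial import *
import pickle
c=pickle.load(open('w2.pkl','rb'));a=pickle.load(open('first.pkl','rb'))[0]
im=c['img'].astype(int)
# wing: dark mask near
sub=im[165:196,290:362].sum(2); m=((sub<150)*255).astype(np.uint8)
n,l,st,ce=cv2.connectedComponentsWithStats(m);k=1+st[1:,4].argmax();print(st[k]+[290,165,0,0,0],ce[k]+[290,165])
ys,xs=np.where(l==k);r=cv2.minAreaRect(np.c_[xs+290,ys+165].astype(np.float32));print(r)
g=ce[k]+[290,165]
print('knob z89',wplane(c,*g,89),tri(ray(a,274.9,159.3),wray(c,*g)))
p=wplane(c,300,181,89);q=wplane(c,351,181,89);print('wing',p,q,np.linalg.norm(p-q),np.arctan2(*(p-q)[[1,0]]))
# ways ends: pins
for u,v in [(272,140),(384,143)]: print('wayend',wplane(c,u,v,100))
G=(im[:,:,1]>im[:,:,0]+30)&(im[:,:,1]>im[:,:,2]+40)&(np.arange(640)[None]<265)&(np.arange(640)[None]>235)
ys,xs=np.where(G);print('green',xs.min(),xs.max(),ys.min(),ys.max(),xs.mean())
e1=wplane(c,250.5,ys.min(),40);e2=wplane(c,250.5,ys.max(),40);print(e1,e2,np.linalg.norm(e1-e2))
V=(e1+e2)/2;ux=(e1-e2)[:2];ux/=np.linalg.norm(ux);print('stand yaw',np.arctan2(ux[1],ux[0]))
s,v=bubble(c,V,ux)
for k in range(0,len(s),2): print(s[k],v[k])
E
```

```text
[325 171  27  17 178] [341.10674157 178.01685393]
((338.0, 179.0), (16.0, 26.0), 90.0)
knob z89 [ 424.63786085 -265.95302627   89.        ] (array([ 416.53871398, -261.64963206,   72.29484891]), np.float64(16.095433495702448))
wing [ 410.01179215 -229.96641203   89.        ] [ 424.81087222 -275.78624201   89.        ] 48.15048900334487 1.8832039039135418
wayend [ 441.00231268 -195.12707736  100.        ]
wayend [ 469.28723381 -290.9522006   100.        ]
green 245 257 35 91 251.0816733067729
[ 537.49350361 -129.56114599   40.        ] [ 477.46537917 -149.05582181   40.        ] 63.11432570095869
stand yaw 0.3140139399893451
-40.0 [219 217 216]
-39.0 [223 224 224]
-38.0 [223 223 223]
-37.0 [224 224 223]
-36.0 [223 224 224]
-35.0 [223 224 224]
-34.0 [221 221 221]
-33.0 [199 196 190]
-32.0 [146 180 102]
-31.0 [116 176  51]
-30.0 [116 176  50]
-29.0 [116 176  49]
-28.0 [117 176  50]
-27.0 [117 177  51]
-26.0 [119 178  52]
-25.0 [117 178  51]
-24.0 [118 179  52]
-23.0 [118 179  51]
-22.0 [117 178  50]
-21.0 [117 178  50]
-20.0 [116 178  51]
-19.0 [116 178  50]
-18.0 [115 177  50]
-17.0 [1
[... 372 characters left out ...]
180]
3.0 [224 224 196]
4.0 [224 225 209]
5.0 [224 225 216]
6.0 [224 225 218]
7.0 [224 225 218]
8.0 [224 225 218]
9.0 [224 225 214]
10.0 [224 224 205]
11.0 [223 224 193]
12.0 [215 216 169]
13.0 [146 190  89]
14.0 [122 182  55]
15.0 [117 181  49]
16.0 [117 181  48]
17.0 [116 180  48]
18.0 [115 179  47]
19.0 [113 179  46]
20.0 [113 178  46]
21.0 [113 178  47]
22.0 [114 178  47]
23.0 [113 177  46]
24.0 [112 177  45]
25.0 [113 177  44]
26.0 [113 177  44]
27.0 [113 178  45]
28.0 [111 176  43]
29.0 [111 176  43]
30.0 [111 175  44]
31.0 [112 163  63]
32.0 [136 159 112]
33.0 [186 182 179]
34.0 [220 220 219]
35.0 [224 225 225]
36.0 [224 225 225]
37.0 [224 225 226]
38.0 [224 225 226]
39.0 [224 225 225]
```

Bubble offset is about +6.8 mm, which is 19 mrad, so the knob needs about 1.62 rad clockwise. The wing's measured angle of 1.883 is the tool's yaw plus 90°, so I'll turn the tool ccw first and descend.

```bash
python3 -m inch '[[[0.1,0,-1,0.175,0.5],[0.1,0,-1,0.175,0.5],[0.1,0,-1,0.175,0.5],[0.1,0,-1,0.175,0.5],[0,0,-1,0.175,0.5]]]' 30 && python3 -m inch '[[[0,0,-1,0.175,0.5],[0,0,-1,0.175,0.5],[0,0,-1,0.175,0.5],[0,0,-1,0.171,0.5],[0,0,0,0,0.5]]]'
python3 - <<'E'
from h import *
import pickle
c=wgrab('w3.png');pickle.dump(c,open('w3.pkl','wb'));s=c['s']
print(s['eef_pos'],s['tool_rot'],s['q'])
c['img'];print(wproj(c,[416,-253,89]))
m=((c['img'].astype(int).sum(2)<150)*255).astype(np.uint8)
n,l,st,ce=cv2.connectedComponentsWithStats(m)
for k in range(1,n):
    if st[k,4]>80: print(st[k],ce[k].round(1))
E
```

```text
clock: 2.33
eef_pos: [415.4, -253.6, 175.2]
tool_rot: [-0.0, 0.828, 0.561, -0.0]
ft_force: [0.7, -1.0, 0.6]
width: 0.497
finger_force: 0.0
clock: 2.95
eef_pos: [415.1, -253.2, 135.0]
tool_rot: [-0.001, 0.59, 0.808, -0.0]
ft_force: [-0.4, 0.3, 0.4]
width: 0.5
finger_force: 0.0
[ 415.08334813 -253.22721426  134.97440126] [-7.62529394e-04  5.89750237e-01  8.07585332e-01 -9.32685100e-05] [ 0.72886474  0.2533401  -0.35664092  2.08921463  0.11976215  0.81948226
  0.60991133]
[324.86254994 221.35185161]
[308 203  34  51 630] [324.2 233.8]
[   78   240   490   160 42036] [320.4 346.5]
[  0 263  28  37 761] [ 11.4 277.9]
[  9 301  24  21  97] [ 21.4 311.8]
```

View pics/w3.png

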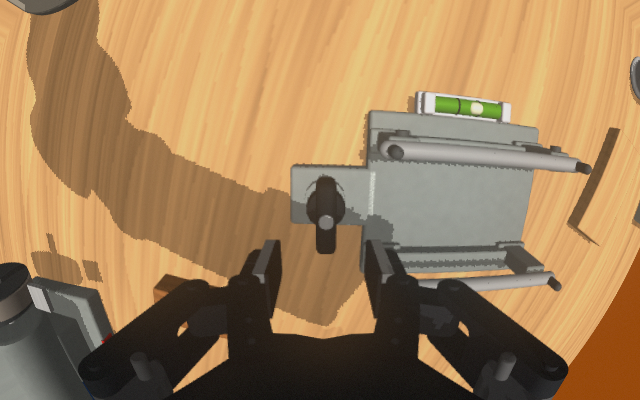

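The wing is centred between the fingers, with its hub at (326,222) as predicted. Descend and grip.

```bash
python3 -m inch '[[[0.05,0,-1.6,0,0.5],[0,0,-1.6,0,0.5],[0,0,-1.6,0,0.5],[0,0,0,0,0.5],[0,0,0,0,0.3]]]' 30 && python3 -m inch '[[[0,0,0,0,0],[0,0,0,0,0],[0,0,0,0,0],[0,0,0,0,0]]]' 30
```

```text
clock: 3.62
eef_pos: [416.7, -252.4, 87.6]
tool_rot: [-0.0, 0.589, 0.808, 0.0]
ft_force: [-0.7, 0.1, 0.2]
width: 0.309
finger_force: 0.0
clock: 4.12
eef_pos: [416.6, -252.4, 87.7]
tool_rot: [0.0, 0.589, 0.808, -0.0]
ft_force: [-0.7, -0.4, 0.4]
width: -0.001
finger_force: 0.0
```

Fully shut with nothing held, so I need to look.

```bash
python3 - <<'E'
from h import *
import pickle
c=wgrab('w4.png');s=c['s'];pickle.dump(c,open('w4.pkl','wb'))
b=grab('side');x=cv2.resize(b['img'][140:230,350:450,::-1],None,fx=4,fy=4,interpolation=cv2.INTER_CUBIC)
y=c['img'][100:340,160:480,::-1];y=cv2.resize(y,(480,360))
cv2.imwrite('pics/c4.png',np.hstack([y,x[:,100:400]]))
E
```

```text
(no output)
```

View pics/c4.png

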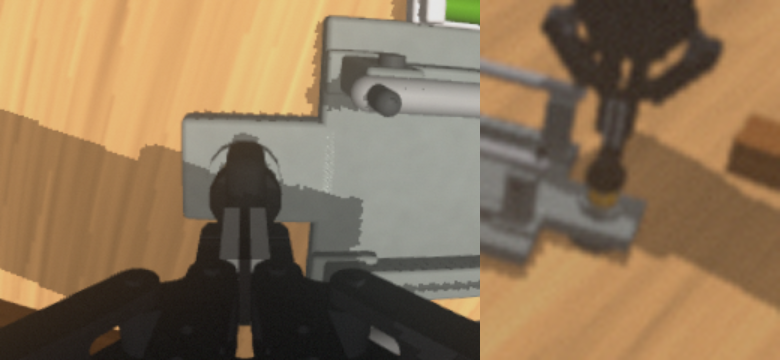

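```bash
python3 - <<'E'
from h import *
import pickle
a,b,w,s=pickle.load(open('first.pkl','rb'))
for z in (60,68.7,78,89,100): print(z,'side',proj(b,[416.6,-252.4,z]),'scene',proj(a,[416.6,-252.4,z]))
c2=pickle.load(open('w2.pkl','rb'));c3=pickle.load(open('w3.pkl','rb'));c4=pickle.load(open('w4.pkl','rb'))
print('hub screw',tri(wray(c2,326,182),wray(c3,326,222)))
print('w4 tip proj',[wproj(c4,[416.6,-252.4,z]) for z in (60,68.7,78,89)], 'pads tip seen at',(160+245*2/3,100+207*2/3))
# red-free enlargements
x=cv2.resize(c4['img'][150:310,250:400,::-1],None,fx=3,fy=3,interpolation=cv2.INTER_CUBIC)
y=cv2.convertScaleAbs(x,alpha=2.2,beta=20)
sd=grab('side')['img'][150:200,385:435,::-1];sd=cv2.convertScaleAbs(cv2.resize(sd,(340,480*340//340)[:2] if 0 else (340,340),interpolation=cv2.INTER_CUBIC),alpha=1.8,beta=20)
sd=np.vstack([sd,np.zeros((140,340,3),np.uint8)])
cv2.imwrite('pics/c5.png',np.hstack([y,sd]))
E
```

```text
60 side [406.35509704 182.96325645] scene [275.11656725 163.31093283]
68.7 side [406.77754837 180.61785164] scene [274.91095553 161.32636978]
78 side [407.23375177 178.08505894] scene [274.68908033 159.18483182]
89 side [407.77960871 175.05451928] scene [274.42382558 156.6245946 ]
100 side [408.33237372 171.98562674] scene [274.15546179 154.03434903]
hub screw (array([ 416.7338701 , -253.43739873,   88.92571732]), np.float64(0.4829498025837278))
w4 tip proj [array([323.49282833, 231.50008306]), array([323.53242001, 237.12301214]), array([323.57862575, 243.70680073]), array([323.63920062, 252.37360442])] pads tip seen at (323.33333333333337, 238.0)
```

View pics/c5.png

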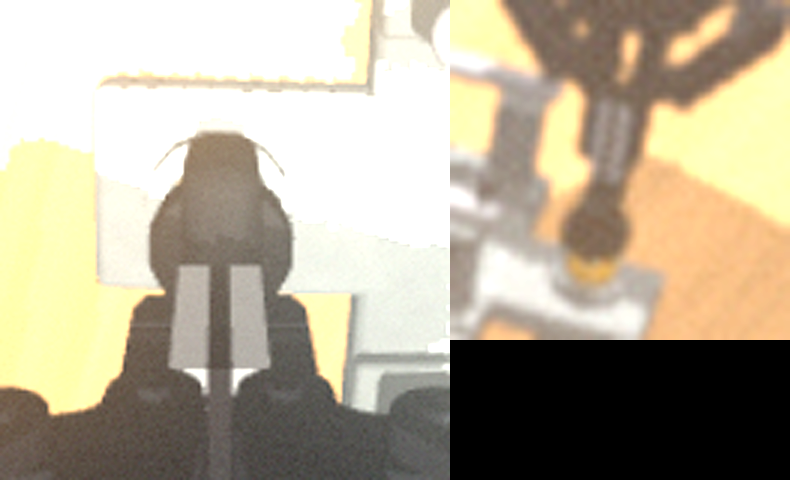

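```bash
python3 - <<'E'
from h import *
import pickle
c3=pickle.load(open('w3.pkl','rb'));c4=pickle.load(open('w4.pkl','rb'))
print(c3['s']['eef_pos'],c4['s']['eef_pos'])
# same landmark seen in w3 & w4 ; lug corner (291,166),(291,222) w3 ; in w4 crop c4 (184,114),(184,218)
for p,q in [((291,166),(184,114)),((291,222),(184,218)),((395,152),(384,100))]:
    q=(160+q[0]*2/3,100+q[1]*2/3)
    print(tri(wray(c3,*p),wray(c4,*q)))
print('wing end',[wproj(c4,[408.7,-228.7,z]) for z in (63,76,89)],'w3',[wproj(c3,[408.7,-228.7,z]) for z in (63,89)])
print('wing ctr corners at 89',[wproj(c4,[408.7+dx*.952,-228.7+dx*.307,89]) for dx in (-7,7)])
E
python3 -c "
from bench import readout;print(readout.read_state())"
```

```text
[ 415.08334813 -253.22721426  134.97440126] [ 416.58284397 -252.44896912   87.7155726 ]
(array([ 379.24364122, -243.81074735,  -10.05361709]), np.float64(0.43184550796620835))
(array([ 395.18935976, -281.46907928,   34.93701672]), np.float64(0.36316632210654437))
(array([ 440.088324  , -193.67191843,  105.57368981]), np.float64(0.32419607851385784))
wing end [array([323.12329869, 193.36746161]), array([323.16163145, 199.72777269]), array([323.2060184 , 207.11807843])] w3 [array([325.33502892, 175.97788262]), array([325.63453194, 184.33761055])]
wing ctr corners at 89 [array([309.13099775, 207.11217552]), array([337.27856663, 207.11284629])]
{'clock': 4.275, 'q': array([ 0.70730207,  0.32620764, -0.34239141,  2.12443138,  0.16480256,
        0.71544878,  0.56876137]), 'joint_vel': array([ 0.00148203,  0.00143982,  0.00034866, -0.00038067, -0.00046526,
        0.00184613,  0.00178779]), 'joint_torque': array([ 1.08650691e-02, -7.03570461e+01, -3.14729579e+00, -3.35300231e+01,
        1.38489506e-02,  2.28960787e-03,  7.95039136e-05]), 'eef_pos': array([ 416.53676635, -252.43362722,   87.61579115]), 'tool_rot': array([-8.29641584e-06,  5.88676351e-01,  8.08368823e-01, -1.53237437e-05]), 'ft_force': array([ 0.23332411, -0.00244478,  0.19223115]), 'moment': array([ 0.02936639, -0.0046612 , -0.03060855]), 'finger_force': 0.0, 'width': 0.0017972463267730459}
```

Geometry is ambiguous: the pose agrees with landmarks, but the width reads shut. A small clockwise test turn will decide it.

```bash
python3 -m inch '[[[0,0,0,-0.15,0],[0,0,0,-0.15,0],[0,0,0,0,0]]]' 30; python3 - <<'E'
from h import *
c=wgrab('w6.png');s=c['s'];print(s['moment'],s['ft_force'],s['width'])
sc=grab('scene');sd=grab('side')
x=cv2.resize(c['img'][140:320,230:430,::-1],(400,360),interpolation=cv2.INTER_CUBIC)
f=lambda c,u,v:cv2.resize(c['img'][v-22:v+23,u-25:u+25,::-1],(400,360),interpolation=cv2.INTER_CUBIC)
cv2.imwrite('pics/c6.png',cv2.convertScaleAbs(np.hstack([x,f(sd,408,172)]),alpha=2))
E
```

```text
clock: 4.65
eef_pos: [416.6, -252.3, 87.6]
tool_rot: [0.0, 0.703, 0.712, -0.0]
ft_force: [-0.2, -0.8, -0.8]
width: -0.001
finger_force: 0.0
[ 0.04860968 -0.01698041  0.00816629] [-0.22332469 -0.81248975 -0.81595454] -0.0007189627433401153
```

View pics/c6.png

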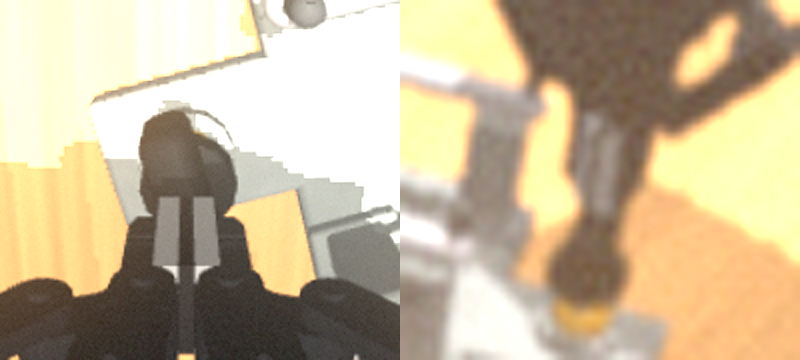

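The wing did not turn. The shut fingertips are just above it, so the tips really sit about level with the reported TCP rather than 19 mm ahead. I'll open, turn back, go about 20 mm deeper and regrip.

```bash
python3 -m inch '[[[0,0,0,0.15,0.5],[0,0,0,0.15,0.5],[0,0,0,0,0.5],[0,0,0,0,0.5]]]' 30 && python3 -m inch '[[[0,0,-0.7,0,0.5],[0,0,-0.7,0,0.5],[0,0,-0.5,0,0.5],[0,0,0,0,0.5]]]' && python3 -m inch '[[[0,0,0,0,0.2],[0,0,0,0,0],[0,0,0,0,0],[0,0,0,0,0]]]' 30
```

```text
clock: 5.3
eef_pos: [416.4, -252.5, 87.6]
tool_rot: [-0.0, 0.59, 0.808, 0.0]
ft_force: [0.1, -0.1, 0.4]
width: 0.498
finger_force: 0.0
clock: 5.8
eef_pos: [416.3, -252.2, 68.1]
tool_rot: [-0.0, 0.589, 0.808, -0.0]
ft_force: [0.5, -0.0, -0.4]
width: 0.495
finger_force: 0.0
clock: 6.3
eef_pos: [416.9, -252.4, 68.9]
tool_rot: [0.0, 0.589, 0.808, 0.0]
ft_force: [0.6, 1.9, 4.5]
width: 0.159
finger_force: 31.9
```

Gripped at 13.5 mm, which matches the wing. Turning clockwise.

```bash
python3 -m inch '[[[0,0,0,-0.16,0],[0,0,0,-0.16,0],[0,0,0,-0.16,0],[0,0,0,-0.16,0],[0,0,0,-0.16,0]]]' 30 && python3 -m inch '[[[0,0,0,-0.16,0],[0,0,0,-0.16,0],[0,0,0,-0.16,0],[0,0,0,-0.17,0],[0,0,0,-0.17,0]]]' && python3 -m inch '[[[0,0,0,0,0],[0,0,0,0,0]]]'; python3 - <<'E'
from vial import *
import pickle
c=wgrab('w7.png');pickle.dump(c,open('w7.pkl','wb'))
print(c['s']['eef_pos'],c['s']['moment'],c['s']['q'][6])
yaw=.312;ux=np.array([np.cos(yaw),np.sin(yaw)])
print(wproj(c,[507.5,-139.3,40]))
im=c['img'].astype(int);G=(im[:,:,1]>im[:,:,0]+30)&(im[:,:,1]>im[:,:,2]+40)
ys,xs=np.where(G)
if len(xs):
    print(xs.min(),xs.max(),ys.min(),ys.max())
    (cx,cy),(w,h),an=cv2.minAreaRect(np.c_[xs,ys].astype(np.float32));V=wplane(c,cx,cy,40);print(V)
    s,v=bubble(c,V,ux)
    print([(k,*r) for k,r in zip(s[::2],v[::2]) if abs(k)<36 and (r[2]>90 or r[1]<155)])
E
```

```text
clock: 6.92
eef_pos: [417.8, -252.5, 68.9]
tool_rot: [0.001, 0.858, 0.513, 0.001]
ft_force: [7.3, 0.6, -3.8]
width: 0.153
finger_force: 30.9
clock: 7.55
eef_pos: [418.5, -253.2, 69.0]
tool_rot: [0.001, 0.992, 0.128, 0.002]
ft_force: [11.0, -5.6, -9.9]
width: 0.157
finger_force: 30.0
clock: 7.8
eef_pos: [418.5, -253.2, 69.0]
tool_rot: [0.001, 0.991, 0.131, 0.002]
ft_force: [10.8, -5.0, -8.3]
width: 0.148
finger_force: 30.2
[ 418.48070276 -253.21289658   68.98590312] [-0.9796466  -2.38059782 -0.05012951] -0.8795616908684141
[179.85682089  45.70192795]
174 183 0 96
[ 505.96292276 -138.77512915   40.        ]
[(np.float64(-35.0), np.int64(235), np.int64(236), np.int64(236)), (np.float64(-34.0), np.int64(236), np.int64(237), np.int64(237)), (np.float64(-33.0), np.int64(236), np.int64(236), np.int64(237)), (np.float64(-32.0), np.int64(235), np.int64(234), np.int64(234)), (np.float64(-31.0), np.int64(223), np.int64(219), np.int64(215)), (np.float64(-30.0), np.int64(141), np.int64(175), np.int64(103)), (np.float64(-9.0), np.int64(91), np.int64(148), np.int64(36)), (np.float64(-8.0), np.int64
[... 538 characters left out ...]
int64(230)), (np.float64(4.0), np.int64(235), np.int64(237), np.int64(230)), (np.float64(5.0), np.int64(235), np.int64(237), np.int64(226)), (np.float64(6.0), np.int64(236), np.int64(237), np.int64(218)), (np.float64(7.0), np.int64(235), np.int64(235), np.int64(203)), (np.float64(8.0), np.int64(175), np.int64(204), np.int64(119)), (np.float64(11.0), np.int64(73), np.int64(117), np.int64(28)), (np.float64(12.0), np.int64(42), np.int64(49), np.int64(35)), (np.float64(13.0), np.int64(91), np.int64(147), np.int64(35)), (np.float64(33.0), np.int64(38), np.int64(66), np.int64(11)), (np.float64(34.0), np.int64(0), np.int64(0), np.int64(0)), (np.float64(35.0), np.int64(0), np.int64(0), np.int64(0))]
```

Vial lines are at −8.2 and +12.0 and the bubble spans −4.4 to +8.2, so it is level within about 0.5 mrad. Release and go to the wheel.

```bash
python3 -m inch '[[[0,0,0,0,0.5],[0,0,0,0,0.5],[0,0,0,0,0.5],[0,0,1.5,0,0.5],[0,0,3,0,0.5]]]' && python3 -m inch '[[[0,0,4,0,0.5],[0,0,4,0,0.5],[0,0,4,0,0.5],[0,0,0,0,0.5]]]'; python3 - <<'E'
from vial import *
c=wgrab('w8.png')
print(c['s']['eef_pos'],c['s']['q'])
ux=np.array([np.cos(.312),np.sin(.312)])
s,v=bubble(c,np.array([506.,-138.8]),ux)
print([(k,*map(int,r)) for k,r in zip(s,v) if abs(k)<16 and (90<r[2]<200 or r[1]<155)])
E
python3 -m inch '[[[1.3,4.5,0,-0.057,0.5],[1.3,4.5,0,-0.057,0.5],[1.3,4.5,0,-0.057,0.5],[1.3,4.5,0,-0.057,0.5],[1.3,4.5,0,-0.057,0.5]]]' && python3 -m inch '[[[1.3,4.5,0,-0.057,0.5],[1.3,4.5,0,-0.057,0.5],[1.3,4.5,0,-0.057,0.5],[1.3,4.5,0,-0.057,0.5],[0,0,0,-0.057,0.5]]]' && python3 -m inch '[[[0,0,0,0,0.5],[0,0,0,0,0.5]]]'; python3 - <<'E'
from h import *
import pickle
c=wgrab('w9.png');pickle.dump(c,open('w9.pkl','wb'))
print(c['s']['eef_pos'],c['s']['tool_rot'],c['s']['q'])
E
```

```text
clock: 8.48
eef_pos: [415.9, -252.2, 114.2]
tool_rot: [-0.0, 0.991, 0.131, -0.001]
ft_force: [0.5, -0.3, 0.3]
width: 0.498
finger_force: 0.0
clock: 8.98
eef_pos: [417.8, -253.1, 237.4]
tool_rot: [0.001, 0.991, 0.131, 0.003]
ft_force: [-0.3, 0.4, -0.3]
width: 0.497
finger_force: 0.0
[ 417.75703245 -253.10585385  237.44808973] [ 0.37357642  0.10389789  0.04229705  2.00512159 -0.00526706  1.02683324
 -0.88991894]
[(np.float64(-9.5), 97, 144, 47), (np.float64(-9.0), 85, 118, 46), (np.float64(-8.5), 72, 89, 47), (np.float64(-8.0), 63, 66, 49), (np.float64(-7.5), 85, 113, 49), (np.float64(-4.5), 152, 185, 95), (np.float64(-4.0), 180, 198, 126), (np.float64(-3.5), 209, 211, 159), (np.float64(-3.0), 218, 217, 174), (np.float64(-2.5), 222, 221, 185), (np.float64(-2.0), 224, 223, 193), (np.float64(-1.5), 224, 224, 199), (np.float64(6.0), 224, 224, 198), (np.float64(6.5), 223, 222, 190), (np.float64(7.0), 223, 220, 182), (np.float64(7.5), 195, 208, 149), (np.float64(8.0), 165, 195, 116), (np.float64(11.0), 89, 128, 46), (np.float64(11.5), 73, 94, 47), (np.float64(12.0), 71, 88, 47), (np.float64(12.5), 81, 111, 46), (np.float64(13.0), 92, 135, 44), (np.float64(13.5), 99, 151, 43)]
clock: 9.65
eef_pos: [481.2, -26.0, 233.1]
tool_rot: [0.0, 1.0, -0.012, -0.001]
ft_force: [1.4, -0.8, 0.1]
width: 0.502
finger_force: 0.0
clock: 10.28
eef_pos: [533.1, 156.2, 232.6]
tool_rot: [-0.0, 0.988, -0.152, -0.001]
ft_force: [0.6, -1.6, 0.0]
width: 0.499
finger_force: 0.0
clock: 10.52
eef_pos: [533.3, 151.8, 233.3]
tool_rot: [0.0, 0.988, -0.153, -0.0]
ft_force: [0.7, -0.3, 0.1]
width: 0.5
finger_force: 0.0
[533.26028804 151.84574134 233.31745158] [ 2.39511754e-04  9.88261912e-01 -1.52768685e-01 -2.52691274e-04] [-0.18754199  0.23556763 -0.2411243   1.85654833  0.06416321  1.05761984
 -2.33135872]
```

View pics/w9.png

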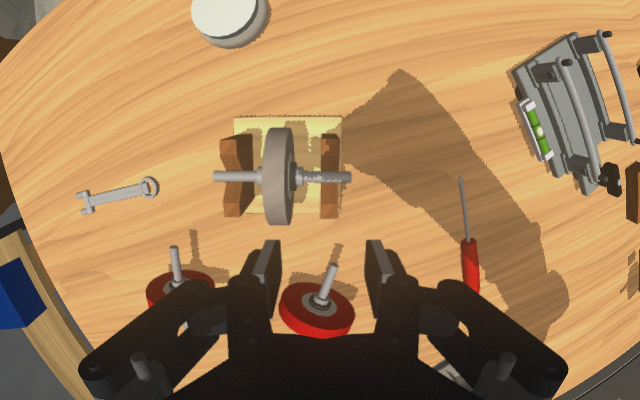

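Wheel and cradle are at (278,176), with arbor ends at (214,176) and (351,178). The vial's bubble remained centred after release.

```bash
python3 - <<'E'
from h import *
import pickle
c=pickle.load(open('w9.pkl','rb'));a,b,_,_=pickle.load(open('first.pkl','rb'))
p=wplane(c,214,176,74);q=wplane(c,351,178,74);print(p,q,(p+q)/2,np.linalg.norm(p-q),'axis ang',np.arctan2(*(p-q)[[1,0]])-np.pi/2)
print('end R tri',tri(wray(c,351,178),ray(a,367.2,227.5)),tri(wray(c,351,178),ray(b,290,230.6)))
print('end L tri',tri(wray(c,214,176),ray(a,406.2,255.9)),tri(wray(c,214,176),ray(b,237.3,251)))
m=(p+q)/2; ax=(p-q)/np.linalg.norm(p-q)
for k in (-10,10): print('rim top edge proj',wproj(c,m+ax*k+[0,0,50]))
g=c['img'].astype(int)
for v in (165,175,185,200): print(v,[tuple(g[v,u]) for u in range(256,302,3)])
E
```

```text
[573.6531743  259.92665771  74.        ] [527.3959192  123.87610626  74.        ] [550.52454675 191.90138198  74.        ] 143.69929088911437 axis ang -0.32773895221546234
end R tri (array([524.64914156, 124.58883869,  64.31990768]), np.float64(2.043063592982019)) (array([527.31680482, 124.671599  ,  71.07209672]), np.float64(2.097149871459622))
end L tri (array([573.62313156, 259.1965698 ,  76.57985924]), np.float64(0.8187364584767868)) (array([572.96677781, 259.40271048,  73.48607534]), np.float64(1.9014153893409806))
rim top edge proj [284.37123604 189.08391555]
rim top edge proj [261.64386594 188.68978398]
165 [(np.int64(180), np.int64(146), np.int64(97)), (np.int64(170), np.int64(139), np.int64(92)), (np.int64(167), np.int64(144), np.int64(117)), (np.int64(170), np.int64(154), np.int64(137)), (np.int64(170), np.int64(153), np.int64(137)), (np.int64(171), np.int64(154), np.int64(138)), (np.int64(170), np.int64(153), np.int64(136)), (np.int64(169), np.int64(152), np.int64(135)), (np.int64(164), np.int64(147), np.int64(130)), (np.int64(163), np.int64(148), np.int64(131)), (np.int64
[... 1794 characters left out ...]
(131)), (np.int64(225), np.int64(198), np.int64(130)), (np.int64(211), np.int64(183), np.int64(130)), (np.int64(166), np.int64(150), np.int64(133)), (np.int64(168), np.int64(152), np.int64(135)), (np.int64(167), np.int64(150), np.int64(134)), (np.int64(169), np.int64(152), np.int64(134)), (np.int64(167), np.int64(149), np.int64(133)), (np.int64(166), np.int64(150), np.int64(132)), (np.int64(165), np.int64(148), np.int64(131)), (np.int64(86), np.int64(73), np.int64(60)), (np.int64(91), np.int64(78), np.int64(64)), (np.int64(86), np.int64(75), np.int64(60)), (np.int64(161), np.int64(131), np.int64(85)), (np.int64(161), np.int64(132), np.int64(88)), (np.int64(160), np.int64(130), np.int64(85))]
```

Wheel centre is (550.5, 191.9) and yaw −0.328. The arbor length came out at 143.7 mm (144 stated), heights are 71–76, and the predicted rim edges match. Align, descend and grip.

```bash
python3 -m inch '[[[0.86,2.0,0,-0.02,0.5],[0.86,2.0,0,0,0.5],[0,0,-3,0,0.5],[0,0,-3,0,0.5],[0,0,-2,0,0.5]]]' 50 && python3 -m inch '[[[0,0,0,0,0.5],[0,0,0,0,0.5]]]'; python3 - <<'E'
from h import *
c=wgrab('w10.png');print(c['s']['eef_pos'],c['s']['q'][6])
g=c['img'][:,:,::-1]; 
for k in (-10,10): print('rim top edge proj',wproj(c,np.array([550.5,191.9,124])+k*np.array([.322,.947,0])))
v=int(wproj(c,[550.5,191.9,124])[1]);
print(v,[(u,*map(int,c['img'][v-6,u])) for u in range(296,352,3)])
E
```

```text
clock: 11.2
eef_pos: [550.4, 192.8, 152.2]
tool_rot: [0.0, 0.987, -0.162, -0.001]
ft_force: [0.3, -0.0, -0.1]
width: 0.498
finger_force: 0.0
clock: 11.45
eef_pos: [551.3, 192.9, 154.4]
tool_rot: [-0.0, 0.987, -0.163, 0.0]
ft_force: [0.5, -0.2, 0.2]
width: 0.501
finger_force: 0.0
[551.25712935 192.94419502 154.44129387] -2.4422956449686937
rim top edge proj [341.38175069 228.15572835]
rim top edge proj [309.09987689 228.12284937]
228 [(296, 224, 214, 141), (299, 223, 215, 140), (302, 223, 213, 139), (305, 119, 111, 82), (308, 116, 106, 81), (311, 117, 103, 91), (314, 116, 104, 91), (317, 116, 105, 90), (320, 119, 105, 93), (323, 118, 106, 92), (326, 118, 107, 94), (329, 120, 107, 94), (332, 119, 107, 93), (335, 119, 107, 95), (338, 118, 105, 92), (341, 104, 91, 72), (344, 106, 88, 62), (347, 176, 146, 96), (350, 223, 209, 138)]
```

Rim edges measured at 310–340 against 309–341 predicted. Descending and closing.

```bash
python3 -m inch '[[[0,-0.1,-1.8,0,0.5],[0,0,-1.8,0,0.5],[0,0,-1.8,0,0.5],[0,0,0,0,0.5],[0,0,0,0,0.35]]]' 50 && python3 -m inch '[[[0,0,0,0,0.2],[0,0,0,0,0],[0,0,0,0,0],[0,0,0,0,0]]]' 50
```

```text
clock: 12.12
eef_pos: [550.8, 191.7, 99.7]
tool_rot: [-0.0, 0.987, -0.163, -0.0]
ft_force: [0.3, -0.1, 0.1]
width: 0.348
finger_force: 0.0
clock: 12.62
eef_pos: [551.1, 191.8, 100.2]
tool_rot: [-0.0, 0.987, -0.163, 0.0]
ft_force: [-1.6, -0.3, 6.6]
width: 0.223
finger_force: 49.7
```

```bash
python3 -m inch '[[[0,0,0.5,0,0],[0,0,1,0,0],[0,0,1.5,0,0],[0,0,2,0,0],[0,0,2,0,0]]]' 50 && python3 -m inch '[[[0,0,2,0,0],[0,0,1,0,0],[0,0,0,0,0],[0,0,0,0,0]]]'; python3 - <<'E'
from h import *
import pickle
c=wgrab('w11.png');pickle.dump(c,open('w11.pkl','wb'));print(c['s']['eef_pos'],c['s']['tool_rot'],c['s']['q'][6],c['s']['moment'])
a=grab('scene');b=grab('side');pickle.dump((a,b),open('lift.pkl','wb'))
x=cv2.resize(c['img'][60:340,120:520,::-1],(500,350))
def f(c,h,k):
    p=proj(c,[551,192,140]).astype(int);print(p)
    return cv2.resize(c['img'][p[1]-h:p[1]+h,p[0]-h:p[0]+h,::-1],(300,300),interpolation=cv2.INTER_CUBIC)
y=np.vstack([f(a,45,0),f(b,45,0)])
cv2.imwrite('pics/c11.png',np.hstack([np.vstack([x,np.zeros((250,500,3),np.uint8)]),y]))
E
```

```text
clock: 13.25
eef_pos: [550.7, 191.6, 171.1]
tool_rot: [-0.0, 0.987, -0.163, 0.0]
ft_force: [-0.3, 1.5, -6.3]
width: 0.221
finger_force: 49.2
clock: 13.75
eef_pos: [550.4, 191.4, 198.9]
tool_rot: [0.0, 0.987, -0.163, -0.0]
ft_force: [-0.6, 0.1, -5.8]
width: 0.223
finger_force: 49.4
[550.36316069 191.38624463 198.94148071] [ 2.38696975e-04  9.86642316e-01 -1.62900963e-01 -4.00602542e-04] -2.4253673911546976 [ 0.01203753  0.00594885 -0.01194143]
[388 225]
[261 219]
```

View pics/c11.png

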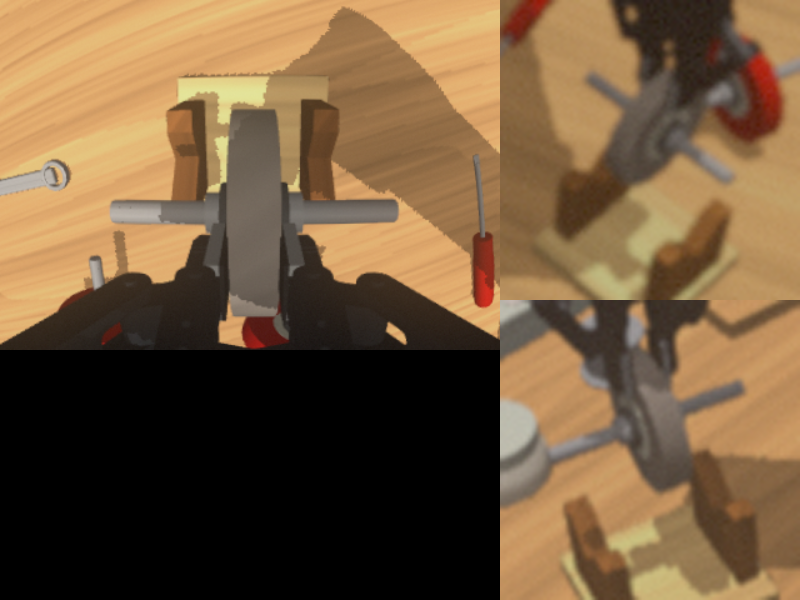

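The wheel is lifted clear of the cradle, square in the grip, with about 6 N of weight. Carry it to the stand.

```bash
python3 -m inch '[[[0,-0.5,1.5,0.02,0],[-0.1,-2,1.5,0.05,0],[-0.2,-3.5,0,0.055,0],[-0.2,-3.5,0,0.055,0],[-0.2,-3.5,0,0.055,0]]]' 50 && python3 -m inch '[[[-0.2,-3.5,0,0.055,0],[-0.2,-3.5,0,0.055,0],[-0.2,-3.5,0,0.055,0],[-0.2,-3.5,0,0.055,0],[-0.2,-3.5,0,0.055,0]]]' && python3 -m inch '[[[-0.2,-3.5,0,0.055,0],[-0.1,-3.5,0,0.055,0],[-0.1,-2,0,0.02,0],[0,-1,0,0,0],[0,0,0,0,0]]]'  && python3 -m inch '[[[0,0,0,0,0],[0,0,0,0,0]]]'; python3 - <<'E'
from h import *
import pickle
c=wgrab('w12.png');pickle.dump(c,open('w12.pkl','wb'));s=c['s'];print(s['eef_pos'],s['tool_rot'],s['q'],'yaw',2*np.arctan2(s['tool_rot'][2],s['tool_rot'][1]))
c1=pickle.load(open('w11.pkl','rb'))
for z in (168,172.7,177):
    p=wplane(c1,209.6,228.8,z);q=wplane(c1,437.6,228.8,z);print(z,(p+q)/2-c1['s']['eef_pos'],np.linalg.norm(p-q))
im=c['img'].astype(int);G=((im[:,:,1]>im[:,:,0]+30)&(im[:,:,1]>im[:,:,2]+40)).astype(np.uint8)
n,l,st,ce=cv2.connectedComponentsWithStats(G);print(st[1:][st[1:,4]>15])
for w in ([507,-139,40],[531,-218,100],[455,-243,100]): print(w,wproj(c,w))
E
```

```text
clock: 14.52
eef_pos: [543.8, 60.1, 230.7]
tool_rot: [-0.0, 0.999, -0.045, 0.0]
ft_force: [0.7, 0.4, -5.8]
width: 0.22
finger_force: 49.6
clock: 15.15
eef_pos: [533.7, -114.8, 230.6]
tool_rot: [0.0, 0.996, 0.093, 0.0]
ft_force: [0.5, 0.8, -6.1]
width: 0.22
finger_force: 49.6
clock: 15.78
eef_pos: [529.8, -213.6, 230.0]
tool_rot: [-0.0, 0.988, 0.155, 0.0]
ft_force: [0.1, 0.7, -5.5]
width: 0.218
finger_force: 49.7
clock: 16.02
eef_pos: [529.9, -212.5, 229.7]
tool_rot: [-0.0, 0.988, 0.156, 0.0]
ft_force: [-0.0, -0.4, -6.0]
width: 0.221
finger_force: 49.7
[ 529.93978424 -212.46748354  229.71469985] [-1.24936556e-04  9.87699978e-01  1.56360908e-01  5.92836380e-05] [ 0.36510361  0.25796923 -0.11492397  1.83209442  0.03334893  1.05338714
 -1.01933507] yaw 0.31401032235261195
168 [ -2.00144816   0.33018148 -30.94148071] 148.6635235862217
172.7 [ -0.18417509  -0.27047805 -26.24148071] 144.7561474990836
177 [  1.47843644  -0.82001763 -21.94148071] 141.18131405765948
[[251 146  10  19 183]
 [252 166   9   3  27]
 [251 178  10   4  24]
 [252 184  10  17 154]]
[507, -139, 40] [255.43643346 174.62674448]
[531, -218, 100] [329.66515905 189.1020261 ]
[455, -243, 100] [329.35069892 265.70879995]
```

```bash
python3 - <<'E'
from h import *
import pickle
c=pickle.load(open('w12.pkl','rb'))
print('vial',wplane(c,256.3,173.3,40))
yaw=.31;ux=np.array([np.cos(yaw),np.sin(yaw),0]);uy=np.array([-ux[1],ux[0],0])
M=np.array([531.5,-218.5,100])
for X in (-40,30,60):
    y=np.arange(-70,71,2);P=np.array([wproj(c,M+ux*X+uy*k) for k in y],np.float32)
    v=cv2.remap(np.ascontiguousarray(c['img']),P[None,:,0],P[None,:,1],cv2.INTER_LINEAR)[0].astype(int).mean(1).astype(int)
    print(X,[(int(k),int(b)) for k,b in zip(y,v) if 32<abs(k)<68])
for Y in (-50,50):
    x=np.arange(-100,101,2);P=np.array([wproj(c,M+ux*k+uy*Y) for k in x],np.float32)
    v=cv2.remap(np.ascontiguousarray(c['img']),P[None,:,0],P[None,:,1],cv2.INTER_LINEAR)[0].astype(int).mean(1).astype(int)
    print(Y,[(int(k),int(b)) for k,b in zip(x,v) if 62<abs(k)<96])
E
```

```text
vial [ 508.78004423 -139.55998812   40.        ]
-40 [(-66, 107), (-64, 106), (-62, 108), (-60, 107), (-58, 106), (-56, 107), (-54, 106), (-52, 105), (-50, 106), (-48, 105), (-46, 105), (-44, 108), (-42, 105), (-40, 106), (-38, 107), (-36, 106), (-34, 107), (34, 79), (36, 112), (38, 114), (40, 115), (42, 114), (44, 114), (46, 110), (48, 109), (50, 110), (52, 109), (54, 110), (56, 110), (58, 110), (60, 111), (62, 111), (64, 110), (66, 111)]
30 [(-66, 113), (-64, 116), (-62, 117), (-60, 116), (-58, 93), (-56, 94), (-54, 106), (-52, 115), (-50, 113), (-48, 103), (-46, 91), (-44, 83), (-42, 100), (-40, 100), (-38, 95), (-36, 66), (-34, 97), (34, 102), (36, 88), (38, 91), (40, 120), (42, 121), (44, 129), (46, 156), (48, 180), (50, 174), (52, 154), (54, 142), (56, 155), (58, 157), (60, 157), (62, 197), (64, 82), (66, 96)]
60 [(-66, 122), (-64, 111), (-62, 112), (-60, 102), (-58, 96), (-56, 111), (-54, 158), (-52, 179), (-50, 176), (-48, 151), (-46, 122), (-44, 130), (-42, 110), (-40, 72), (-38, 71), (-36, 79), (-34, 126), (34, 99), (36, 86), (38, 84), (40, 107), (42, 105), (44, 140), (46, 166), (48, 185), (50, 167), (52, 145), (54, 157), (56, 160), (58, 153), (60, 159), (62, 166), (64, 167), (66, 167)]
-50 [(-94, 34), (-92, 35), (-90, 36), (-88, 43), (-86, 52), (-84, 53), (-82, 50), (-80, 46), (-78, 43), (-76, 54), (-74, 100), (-72, 111), (-70, 111), (-68, 111), (-66, 110), (-64, 112), (64, 176), (66, 176), (68, 176), (70, 173), (72, 170), (74, 92), (76, 63), (78, 63), (80, 111), (82, 150), (84, 132), (86, 159), (88, 156), (90, 161), (92, 165), (94, 160)]
50 [(-94, 41), (-92, 39), (-90, 39), (-88, 41), (-86, 41), (-84, 42), (-82, 42), (-80, 43), (-78, 41), (-76, 46), (-74, 42), (-72, 47), (-70, 44), (-68, 44), (-66, 45), (-64, 44), (64, 167), (66, 168), (68, 166), (70, 167), (72, 167), (74, 165), (76, 88), (78, 86), (80, 95), (82, 82), (84, 126), (86, 159), (88, 176), (90, 178), (92, 178), (94, 173)]
```

Ways centre confirmed: rods at −51.5/+48 about my estimate, stop pin at +77. Final target is (531.8, −219.5), with TCP z ≈ 132 at contact.

```bash
python3 -m inch '[[[0.2,-0.7,-1.5,0,0],[0,0,-2.5,0,0],[0,0,-2.5,0,0],[0,0,-1.5,0,0],[0,0,-0.8,0,0]]]' 50 && python3 -m inch '[[[0,0,-0.3,0,0],[0,0,0,0,0],[0,0,0,0,0]]]'; python3 - <<'E'
from h import *
from vial import bubble
import pickle
c=wgrab('w13.png');s=c['s'];print(s['eef_pos'],s['ft_force'])
p=bubble(c,np.array([508.,-139.5]),np.array([np.cos(.312),np.sin(.312)]))
print([(k,*map(int,r)) for k,r in zip(*p) if abs(k)<16 and (90<r[2]<200 or r[1]<155)])
E
```

```text
clock: 16.7
eef_pos: [531.5, -220.5, 140.5]
tool_rot: [-0.0, 0.988, 0.156, -0.001]
ft_force: [1.0, -0.6, -6.0]
width: 0.223
finger_force: 49.6
clock: 17.08
eef_pos: [532.1, -220.6, 139.2]
tool_rot: [0.0, 0.988, 0.156, 0.0]
ft_force: [-0.8, -0.3, -5.5]
width: 0.218
finger_force: 49.7
[ 532.09235639 -220.55480365  139.21889788] [-0.80586098 -0.30194281 -5.53047168]
[(np.float64(-11.0), 108, 146, 55), (np.float64(-10.5), 93, 112, 53), (np.float64(-10.0), 88, 98, 54), (np.float64(-9.5), 86, 93, 54), (np.float64(-9.0), 96, 119, 54), (np.float64(-8.5), 106, 145, 54), (np.float64(-6.0), 154, 179, 96), (np.float64(-5.5), 189, 199, 136), (np.float64(-5.0), 220, 217, 172), (np.float64(-4.5), 224, 222, 183), (np.float64(-4.0), 227, 225, 191), (np.float64(-3.5), 227, 227, 196), (np.float64(4.0), 227, 226, 198), (np.float64(4.5), 226, 226, 190), (np.float64(5.0), 224, 222, 182), (np.float64(5.5), 222, 216, 174), (np.float64(6.0), 191, 201, 140), (np.float64(6.5), 155, 184, 102), (np.float64(9.5), 98, 123, 55), (np.float64(10.0), 84, 88, 55), (np.float64(10.5), 84, 89, 54), (np.float64(11.0), 90, 104, 54), (np.float64(11.5), 109, 149, 54)]
```

```bash
python3 -m inch '[[[0,0.1,-0.3,0,0],[0,0,-0.15,0,0],[0,0,0,0,0]]]' 50 && python3 -m inch '[[[0,0,-0.12,0,0],[0,0,0,0,0]]]' && python3 -m inch '[[[0,0,-0.1,0,0],[0,0,0,0,0]]]' && python3 -m inch '[[[0,0,0,0,0]]]'
```

```text
clock: 17.5
eef_pos: [531.6, -219.4, 133.9]
tool_rot: [-0.0, 0.988, 0.156, -0.0]
ft_force: [-0.4, 0.5, -5.6]
width: 0.219
finger_force: 49.7
clock: 17.75
eef_pos: [531.7, -219.4, 132.8]
tool_rot: [-0.0, 0.988, 0.156, -0.0]
ft_force: [-0.9, 0.0, -6.3]
width: 0.221
finger_force: 49.7
clock: 18.0
eef_pos: [531.9, -219.5, 132.1]
tool_rot: [0.0, 0.988, 0.156, 0.0]
ft_force: [-2.1, 0.2, -1.0]
width: 0.227
finger_force: 50.4
clock: 18.12
eef_pos: [531.9, -219.5, 132.2]
tool_rot: [0.0, 0.988, 0.156, 0.0]
ft_force: [-0.9, 0.6, 0.3]
width: 0.217
finger_force: 50.5
```

Contact at 132 as predicted, and the weight is transferred. Easing the grip open slowly.

```bash
python3 -m inch '[[[0,0,-0.04,0,0],[0,0,0,0,0],[0,0,0,0,0]]]' 20 && python3 -m inch '[[[0,0,0,0,0.23],[0,0,0,0,0.25],[0,0,0,0,0.27],[0,0,0,0,0.3],[0,0,0,0,0.3]]]' && python3 -m inch '[[[0,0,0,0,0.34],[0,0,0,0,0.38],[0,0,0,0,0.42],[0,0,0,0,0.42]]]'; python3 - <<'E'
from h import *
import pickle
c=wgrab('w14.png');pickle.dump(c,open('w14.pkl','wb'))
im=c['img'].astype(int)
yaw=.312;ux=np.array([np.cos(yaw),np.sin(yaw),0]);uy=np.array([-ux[1],ux[0],0])
W=np.array([531.8,-219.5,106])
for k in (-10,10): print(wproj(c,W+uy*k+[0,0,50]),wproj(c,W+uy*k+ux*50))
p=wproj(c,W+uy*65);q=wproj(c,W-uy*65);print(p,q)
for u in (p,q): print([(v,int(im[v,int(u[0])].mean())) for v in range(int(u[1])-24,int(u[1])+25,2)])
E
```

```text
clock: 18.5
eef_pos: [532.0, -219.5, 132.0]
tool_rot: [0.0, 0.988, 0.156, 0.0]
ft_force: [-1.6, 0.6, 5.0]
width: 0.216
finger_force: 51.3
clock: 19.12
eef_pos: [531.7, -219.4, 131.4]
tool_rot: [-0.0, 0.988, 0.156, -0.0]
ft_force: [-1.0, -1.1, 0.3]
width: 0.301
finger_force: 0.0
clock: 19.62
eef_pos: [531.7, -219.4, 131.5]
tool_rot: [-0.0, 0.988, 0.156, -0.0]
ft_force: [-0.9, 0.2, 0.3]
width: 0.419
finger_force: 0.0
[346.29997826 272.27487211] [342.01015734 148.11979201]
[302.44834612 272.26025944] [306.42768979 148.06762174]
[220.32333647 229.79535375] [427.52459254 229.97064673]
[(205, 106), (207, 98), (209, 78), (211, 104), (213, 105), (215, 101), (217, 100), (219, 95), (221, 106), (223, 135), (225, 148), (227, 165), (229, 173), (231, 178), (233, 179), (235, 168), (237, 150), (239, 203), (241, 225), (243, 182), (245, 178), (247, 176), (249, 173), (251, 171), (253, 174)]
[(205, 111), (207, 115), (209, 118), (211, 110), (213, 112), (215, 113), (217, 115), (219, 100), (221, 85), (223, 92), (225, 99), (227, 108), (229, 114), (231, 118), (233, 117), (235, 111), (237, 99), (239, 108), (241, 112), (243, 108), (245, 107), (247, 110), (249, 106), (251, 104), (253, 107)]
```

Released, with both arbor ends at the expected rows (v≈230). Retract and verify.

```bash
python3 -m inch '[[[0,0,0.5,0,0.42],[0,0,1,0,0.42],[0,0,1.5,0,0.42],[0,0,2,0,0.42],[0,0,2,0,0.42]]]' && python3 -m inch '[[[0,0,2,0,0.42],[0,0,1,0,0.42],[0,0,0,0,0.42],[0,0,0,0,0.42],[0,0,0,0,0.42]]]'; cat > fin.py <<'E'
from h import *
from vial import bubble
c=wgrab('w15.png');im=c['img'].astype(int);print(c['s']['eef_pos'],c['s']['clock'])
yaw=.312;ux=np.array([np.cos(yaw),np.sin(yaw),0]);uy=np.array([-ux[1],ux[0],0]);W=np.array([531.8,-219.5,106])
for Y in (65,-65,30,-30):
    x=np.arange(-24,25,2);P=np.array([wproj(c,W+ux*k+uy*Y) for k in x],np.float32)
    v=cv2.remap(np.ascontiguousarray(c['img']),P[None,:,0],P[None,:,1],cv2.INTER_LINEAR)[0].mean(1).astype(int);print(Y,[*zip(x.tolist(),v.tolist())])
y=np.arange(-24,25,2);P=np.array([wproj(c,W+[0,0,50]+uy*k) for k in y],np.float32)
v=cv2.remap(np.ascontiguousarray(c['img']),P[None,:,0],P[None,:,1],cv2.INTER_LINEAR)[0].mean(1).astype(int);print('rim',[*zip(y.tolist(),v.tolist())])
p=bubble(c,np.array([508.,-139.5]),ux[:2])
print([(k,*map(int,r)) for k,r in zip(*p) if abs(k)<16 and (90<r[2]<170 or r[1]<130)])
E
python3 fin.py
```

```text
clock: 20.3
eef_pos: [531.9, -219.5, 203.3]
tool_rot: [0.0, 0.988, 0.156, 0.0]
ft_force: [-0.3, 0.3, -0.9]
width: 0.421
finger_force: 0.0
clock: 20.92
eef_pos: [531.4, -219.3, 230.8]
tool_rot: [-0.0, 0.988, 0.156, -0.001]
ft_force: [0.9, 0.1, 0.2]
width: 0.42
finger_force: 0.0
[ 531.42037664 -219.32717738  230.79085398] 20.925
65 [(-24, 164), (-22, 171), (-20, 172), (-18, 186), (-16, 220), (-14, 221), (-12, 213), (-10, 121), (-8, 93), (-6, 102), (-4, 149), (-2, 168), (0, 171), (2, 162), (4, 138), (6, 101), (8, 76), (10, 98), (12, 148), (14, 181), (16, 183), (18, 179), (20, 131), (22, 96), (24, 77)]
-65 [(-24, 98), (-22, 102), (-20, 102), (-18, 105), (-16, 106), (-14, 102), (-12, 100), (-10, 99), (-8, 110), (-6, 108), (-4, 100), (-2, 110), (0, 114), (2, 106), (4, 96), (6, 81), (8, 110), (10, 107), (12, 106), (14, 106), (16, 102), (18, 101), (20, 102), (22, 104), (24, 109)]
30 [(-24, 96), (-22, 97), (-20, 98), (-18, 99), (-16, 99), (-14, 99), (-12, 99), (-10, 99), (-8, 100), (-6, 103), (-4, 144), (-2, 164), (0, 168), (2, 159), (4, 135), (6, 103), (8, 100), (10, 99), (12, 99), (14, 102)
[... 752 characters left out ...]
.5), 140, 134, 127), (np.float64(-13.0), 136, 129, 122), (np.float64(-12.5), 129, 127, 111), (np.float64(-12.0), 121, 128, 95), (np.float64(-11.5), 112, 127, 80), (np.float64(-11.0), 102, 114, 71), (np.float64(-10.5), 91, 99, 62), (np.float64(-10.0), 88, 98, 57), (np.float64(-9.5), 88, 102, 53), (np.float64(-9.0), 90, 111, 51), (np.float64(-8.5), 97, 129, 49), (np.float64(-6.0), 155, 180, 99), (np.float64(-5.5), 175, 189, 122), (np.float64(-5.0), 195, 202, 146), (np.float64(5.5), 206, 207, 160), (np.float64(6.0), 192, 198, 141), (np.float64(6.5), 162, 186, 106), (np.float64(9.5), 97, 123, 54), (np.float64(10.0), 95, 118, 54), (np.float64(10.5), 94, 112, 53), (np.float64(11.0), 101, 129, 53)]
```

The arbor is centred and square, and the bubble is central. I'll wait a second to see whether it rolls.

```bash
python3 -m inch '[[[0,0,0,0,0.42],[0,0,0,0,0.42],[0,0,0,0,0.42],[0,0,0,0,0.42],[0,0,0,0,0.42]]]' && python3 -m inch '[[[0,0,0,0,0.42],[0,0,0,0,0.42],[0,0,0,0,0.42],[0,0,0,0,0.42],[0,0,0,0,0.42]]]' && python3 fin.py | sed -n '4,5p'
```

```text
clock: 21.6
eef_pos: [531.8, -219.4, 231.5]
tool_rot: [-0.0, 0.988, 0.156, 0.0]
ft_force: [-0.2, -0.5, 1.1]
width: 0.421
finger_force: 0.0
clock: 22.22
eef_pos: [531.7, -219.4, 231.5]
tool_rot: [-0.0, 0.988, 0.156, 0.0]
ft_force: [0.4, 0.5, 0.8]
width: 0.417
finger_force: 0.0
30 [(-24, 98), (-22, 98), (-20, 98), (-18, 98), (-16, 98), (-14, 99), (-12, 99), (-10, 100), (-8, 99), (-6, 101), (-4, 142), (-2, 164), (0, 168), (2, 157), (4, 135), (6, 102), (8, 100), (10, 100), (12, 99), (14, 101), (16, 102), (18, 100), (20, 100), (22, 101), (24, 102)]
-30 [(-24, 93), (-22, 93), (-20, 94), (-18, 92), (-16, 92), (-14, 94), (-12, 94), (-10, 96), (-8, 94), (-6, 95), (-4, 97), (-2, 107), (0, 113), (2, 107), (4, 94), (6, 84), (8, 94), (10, 94), (12, 95), (14, 96), (16, 95), (18, 95), (20, 95), (22, 96), (24, 96)]
```

It's stationary, so I'm handing in.

```bash
python3 -c "
from bench import close_job;print(close_job())"
```

```text
the job is handed in; nothing more can be done
None
```

The job is handed in: the stand is level to about 0.5 mrad, and the grey wheel rests square and still on both ways, within about 2 mm of the centre and released; the hand-in gave no verdict.

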